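# Flasks back into their boxes

### The arm

A 6-joint arm with a two-finger parallel gripper is mounted at the origin on the work surface. World frame = base frame: x ahead of the robot, y to its left, z up, the work surface at z = 0. Lengths are in m, angles in degrees, forces in N, time in s.
With the tool pointing down it reaches from about 0.3 to 0.75 m from the base axis. Payload 8.5 kg.
Tool frame: the origin (TCP) lies on the centre line of the jaws, within the pads' length; the fingertips stand 22 mm ahead of it and the grasp point (between the pads) lies 3 mm ahead of it (env.tip_reach is the distance from the TCP to the fingertips, in m); y points along the fingers, z is the direction in which the jaws open and shut, and the axes are right-handed (so a half turn about y gives the same grasp; the last joint's range is limited). The gripper opens to 85 mm and grips with 20 to 120 N. Pads are 22 mm wide; open, the fingers measure 114 mm over their backs; the gripper's body (76 mm by 85 mm) begins 54 mm behind the grasp point. The pads swing forward as they close: fully open they stand 13 mm farther back than shut.
Start: joints at [56.648, 21.807, 74.336, -0, 83.858, -12.336], TCP at [0.197, 0.513, 0.253] pointing down, gripper open.
Joint ranges: [-178.18, 178.18], [-50.72, 133.34], [12.68, 142.11], [-81.47, 261.47], [9.98, 163.14], [-165.26, 165.26]. Speed limits (degrees/s): [136.94, 136.94, 180, 180, 180, 180].

### API

Orientations are given as a 3x3 rotation matrix whose columns are the frame's x, y, z axes.
In Python, from rig import env, get_image gives the robot as it stands. The module is installed in compiled form; this text tells all that it offers.
- The arm moves only by the tool carry_out, never from a script. Its argument "targets" is a list that holds one entry, the list of rows, each a list of 7 numbers: the closure, from 0 (fully open) to 1 (shut), then the shift along the world's x, y, z in mm, then the turn, a rotation vector about the world's x, y, z in degrees. In form: [[[claw, dx, dy, dz, ax, ay, az], ...]]. A call has 1 to 20 rows; each row is the pose to reach, as a shift and turn from the pose commanded when the call began; what a row does not reach only later rows make up. A row lasts 1/12 s, in which the tool goes at most 41.7 mm and 7.16 degrees, less where a joint would pass 70% of its speed; a pose out of reach is approached as far as the arm can. A call with a gripper value outside its range is refused whole. The fingers move at their own pace and stop on an object; "squeeze" is the grip in N (left out, the last holds). Time passes only in rows, so rows that repeat a pose let the fingers close. It gives the time, the measured TCP pose, the force and the opening at its end, in the units of the state.
- env.observe(): the state, without advancing time (a new reading comes with each control period).
- get_image(name): name is "side" or "top"; returns a dict with "img" (400x640x3 uint8, red, green, blue), "fx", "fy", "cx", "cy" (pixels), "rvec" (rotation vector, rad) and "tvec" (3), from world to camera coordinates, as OpenCV has them. Camera axes: x right, y down, z forward; pixel columns grow to the right and rows downward; lengths in m; the calibration is good to about 2 mm. A picture is of the moment at which its call begins. There is no depth.
- env.close_job(): hands the job in, once; it reports no verdict.
The state is a dict: "time_s": time; "q": joint angles; "qvel": joint speeds; "joint_efforts": joint torques, N m; "position": TCP position; "tool_rot": TCP orientation; "ft_force": force on the tool from outside, world axes, zero at the start; "wrist_torque": the same for the moment, N m; "grip_width": finger opening in m.
Only numpy, scipy, OpenCV 4.12 (cv2) and the standard library are available. Lean on these libraries where they do the work, as an engineer would, in place of code of your own. Each camera call takes 0.05 s, during which the arm holds its last target.

### The job

The four steel flasks (tall, slim, pocket-size and the wide food jar) have been on show and are to be packed again: stand each one upright on the floor of the open box that is made for its size. Set them down rather than dropping them, knock none over, and leave the gas cartridge and the mug where they are.

Things in the scene. Friction and masses are not known exactly. Their poses are not given: they have to be found in the camera images.
- tall_flask: the tallest flask: round brushed-steel vacuum flask, loose, standing upright, body 62 mm across, 185 mm tall in all; its steel screw cup is 56 mm across (tapering under 1 mm) and is the top 50 mm; rigid, about 340 g (varies by 20 %). Origin: centre of the underside, z up along its axis. Belongs in tall_box.
- slim_flask: the slim, middle-height flask: round brushed-steel vacuum flask, loose, standing upright, body 52 mm across, 150 mm tall in all; its steel screw cup is 46 mm across (tapering under 1 mm) and is the top 42 mm; rigid, about 240 g (varies by 20 %). Origin: centre of the underside, z up along its axis. Belongs in slim_box.
- pocket_flask: the smallest, narrowest flask: round brushed-steel vacuum flask, loose, standing upright, body 42 mm across, 100 mm tall in all; its steel screw cup is 38 mm across (tapering under 1 mm) and is the top 36 mm; rigid, about 150 g (varies by 20 %). Origin: centre of the underside, z up along its axis. Belongs in pocket_box.
- food_jar: the short, wide food flask with a ribbed black screw lid: round brushed-steel vacuum flask, loose, standing upright, body 70 mm across, 106 mm tall in all; its black screw lid is 64 mm across (tapering under 1 mm) and is the top 36 mm; rigid, about 300 g (varies by 20 %). Origin: centre of the underside, z up along its axis. Belongs in jar_box.
- tall_box: open square box of off-white card with a thin dark band near its foot, lid off, the one for tall_flask: 86 mm square inside, 94 mm outside (walls 4 mm), 105 mm high, floor 4 mm thick, so the flask stands in it with 12 mm to spare on each side and sticks out 84 mm above its rim. Loose, stands on the table, stiff. Origin: centre of the underside, x and y square to its walls, z up.
- slim_box: open square box of off-white card with a thin dark band near its foot, lid off, the one for slim_flask: 74 mm square inside, 82 mm outside (walls 4 mm), 85 mm high, floor 4 mm thick, so the flask stands in it with 11 mm to spare on each side and sticks out 69 mm above its rim. Loose, stands on the table, stiff. Origin: centre of the underside, x and y square to its walls, z up.
- pocket_box: open square box of off-white card with a thin dark band near its foot, lid off, the one for pocket_flask: 62 mm square inside, 70 mm outside (walls 4 mm), 42 mm high, floor 4 mm thick, so the flask stands in it with 10 mm to spare on each side and sticks out 62 mm above its rim. Loose, stands on the table, stiff. Origin: centre of the underside, x and y square to its walls, z up.
- jar_box: open square box of off-white card with a thin dark band near its foot, lid off, the one for food_jar: 94 mm square inside, 102 mm outside (walls 4 mm), 50 mm high, floor 4 mm thick, so the flask stands in it with 12 mm to spare on each side and sticks out 60 mm above its rim. Loose, stands on the table, stiff. Origin: centre of the underside, x and y square to its walls, z up.
- gas_cartridge: bystander, stays: squat domed gas cartridge for a camp stove, grey with a white band, 90 mm across, 82 mm tall with its brass valve, loose, on the table among the flasks. Origin: centre of the underside.
- steel_mug: bystander, stays: open steel mug with a side handle, 80 mm across, 82 mm tall, loose, beyond the right-hand end (-y) of the row of boxes. Origin: centre of the underside, handle towards its +y. (Beyond the left-hand end, +y, of the row stands a fixed stack of closed retail boxes, 145 mm tall, which is not part of the job.)

How it is judged (in metres and radians):
At the end, for the whole second after the job is handed in: Each flask stands upright (within 0.12 rad) and at rest (under 0.02 m/s) in its own box: its underside within 10 mm above the underside of that box and under 14 mm above the table, its axis within 20 mm of the box's centre (horizontal distance between tall_flask and tall_box below 0.02 m and z of tall_flask in the frame of tall_box below 0.01 m and height (world z) of each of tall_flask, slim_flask, pocket_flask, food_jar below 0.014 m and angle between each of tall_flask, slim_flask, pocket_flask, food_jar's own z axis and vertical below 0.12 rad and linear speed of each of tall_flask, slim_flask, pocket_flask, food_jar below 0.02 m/s and horizontal distance between slim_flask and slim_box below 0.02 m and z of slim_flask in the frame of slim_box below 0.01 m and horizontal distance between pocket_flask and pocket_box below 0.02 m and z of pocket_flask in the frame of pocket_box below 0.01 m and horizontal distance between food_jar and jar_box below 0.02 m and z of food_jar in the frame of jar_box below 0.01 m); the robot touches nothing.
It fails at once if a flask is dropped or knocked over (moves faster than 0.6 m/s while no finger touches it, or leans more than 40 degrees) ((linear speed of tall_flask above 0.6 m/s and contact force between tall_flask and the fingers below 0.2 N) or angle between any of tall_flask, slim_flask, pocket_flask, food_jar's own z axis and vertical above 0.7 rad or (linear speed of slim_flask above 0.6 m/s and contact force between slim_flask and the fingers below 0.2 N) or (linear speed of pocket_flask above 0.6 m/s and contact force between pocket_flask and the fingers below 0.2 N) or (linear speed of food_jar above 0.6 m/s and contact force between food_jar and the fingers below 0.2 N)).
It fails at once if gas_cartridge is shoved aside or tipped (moved over 30 mm or leaning) (distance of gas_cartridge from where it was at the start of the episode above 0.03 m or angle between gas_cartridge's own z axis and vertical above 0.35 rad).
It fails at once if steel_mug is shoved aside or tipped (moved over 30 mm or leaning) (distance of steel_mug from where it was at the start of the episode above 0.03 m or angle between steel_mug's own z axis and vertical above 0.35 rad).
It also fails if it takes over 112 s, if anything falls off the work surface, if the arm or the gripper's body presses on something with over 40 N, if the wrist force passes 120 N, or if a joint passes its speed limit or range.

## Working session

There is one attempt and no reset: what is moved stays moved. The work goes in short steps, Python scripts to look and compute and a tool call to move; the robot and the scene stay as the last step left them, time stands still between calls to the robot, and variables do not carry over. Pictures are saved under pics/ and viewed, and the job is handed in when it is done.

Besides the shell and the picture viewer there is one more tool, called as a command line: name --argument value ..., lists and objects as JSON in quotes. carry_out: Moves the arm, as the interface text tells. Its arguments: {"type":"object","properties":{"targets":{"type":"array"},"squeeze":{"type":"number"}},"required":["targets"]}

```bash
mkdir -p pics
python3 - <<'E'
from rig import env,get_image
import cv2,numpy as np
for n in("side","top"):
    d=get_image(n); cv2.imwrite(f"pics/{n}0.png",d["img"][...,::-1])
    R=cv2.Rodrigues(np.array(d["rvec"]))[0]; print(n,d["fx"],d["fy"],d["cx"],d["cy"],(-R.T@np.array(d["tvec"]).ravel()).round(3)); print(R.round(3))
s=env.observe(); print(s["time_s"],s["position"],s["tool_rot"],s["grip_width"],env.tip_reach)
E
```

```text
side 443.85406726486525 443.85406726486525 323.87563805892563 196.29979766482367 [ 0.394 -0.975  0.938]
[[ 0.993 -0.118  0.02 ]
 [-0.067 -0.688 -0.723]
 [ 0.099  0.716 -0.691]]
top 480.26377123183914 480.26377123183914 313.34434918343 205.7335602023188 [ 0.248 -0.039  1.392]
[[-0.002 -1.     0.01 ]
 [-0.981  0.    -0.194]
 [ 0.194 -0.01  -0.981]]
0.1 [0.1971204  0.51321144 0.25276773] [[ 9.33477667e-01 -7.31017271e-04  3.58634786e-01]
 [-3.58635416e-01 -1.09948425e-03  9.33477064e-01]
 [-2.88074556e-04 -9.99999128e-01 -1.28851268e-03]] 0.08529623816343879 0.022
```

View pics/side0.png

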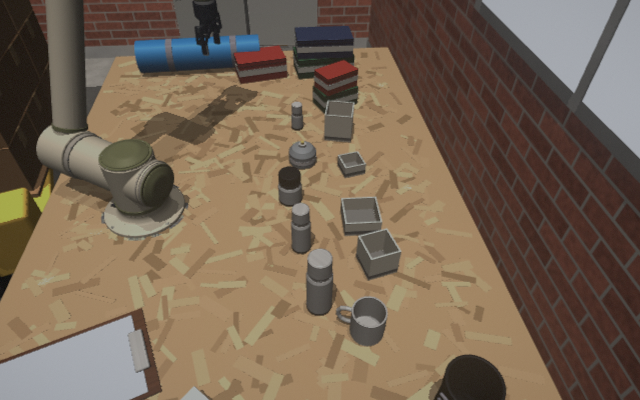

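View pics/top0.png

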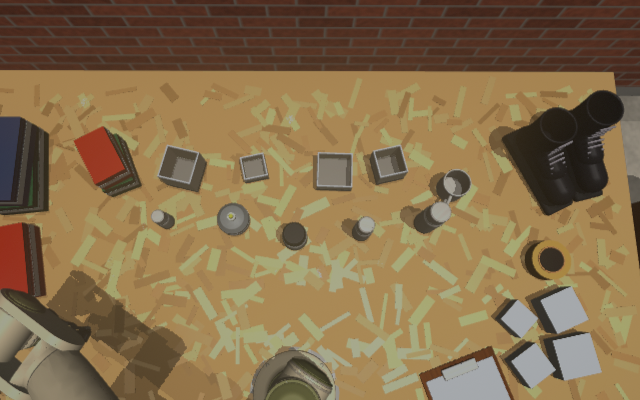

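The side view shows the flasks, nearest first: tall (320,280), slim (300,228), jar (290,187) and pocket (297,116). The boxes are slim (378,253), jar (361,215), pocket (351,164) and tall (339,120). I'll enlarge these areas.

```bash
cat > h.py <<'E'
from rig import env,get_image
import cv2,numpy as np
def crop(img,u0,v0,w,h,s,fn,step=10):
    c=cv2.resize(img[v0:v0+h,u0:u0+w,::-1],None,fx=s,fy=s,interpolation=cv2.INTER_CUBIC)
    c=np.ascontiguousarray(c)
    for u in range(u0,u0+w,step):
        x=int((u-u0+.5)*s); cv2.line(c,(x,0),(x,5 if u%20 else 9),(0,0,255),1)
        if u%20==0: cv2.putText(c,str(u),(x-10,20),0,.35,(0,0,255),1)
    for v in range(v0,v0+h,step):
        y=int((v-v0+.5)*s); cv2.line(c,(0,y),(5,y),(0,0,255),1)
        if v%20==0: cv2.putText(c,str(v),(8,y+4),0,.35,(0,0,255),1)
    cv2.imwrite(fn,c)
def ray(d,u,v,z):
    R=cv2.Rodrigues(np.array(d["rvec"]))[0]; t=np.array(d["tvec"]).ravel()
    C=-R.T@t; r=R.T@np.array([(u-d["cx"])/d["fx"],(v-d["cy"])/d["fy"],1])
    return (C+r*(z-C[2])/r[2])[:2]
def proj(d,P):
    K=np.array([[d["fx"],0,d["cx"]],[0,d["fy"],d["cy"]],[0,0,1.]])
    return cv2.projectPoints(np.array(P,float).reshape(-1,3),np.array(d["rvec"],float),np.array(d["tvec"],float),K,None)[0].reshape(-1,2)
E
python3 - <<'E'
from h import *
d=get_image("top")["img"]
crop(d,140,135,160,120,5,"pics/t1.png"); crop(d,280,135,200,120,4,"pics/t2.png")
s=get_image("side")["img"]
crop(s,270,90,110,100,6,"pics/s1.png"); crop(s,260,180,160,150,4,"pics/s2.png")
E
```

```text
(no output)
```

View pics/t1.png

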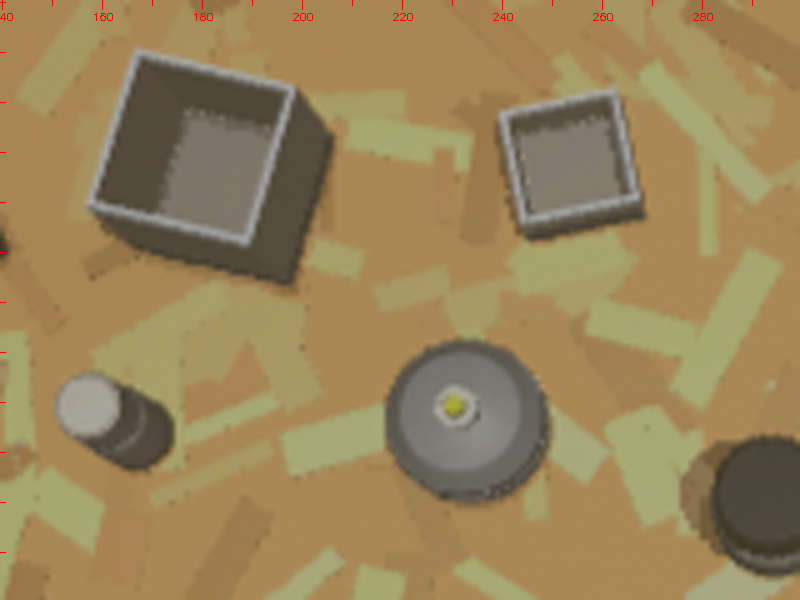

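View pics/t2.png

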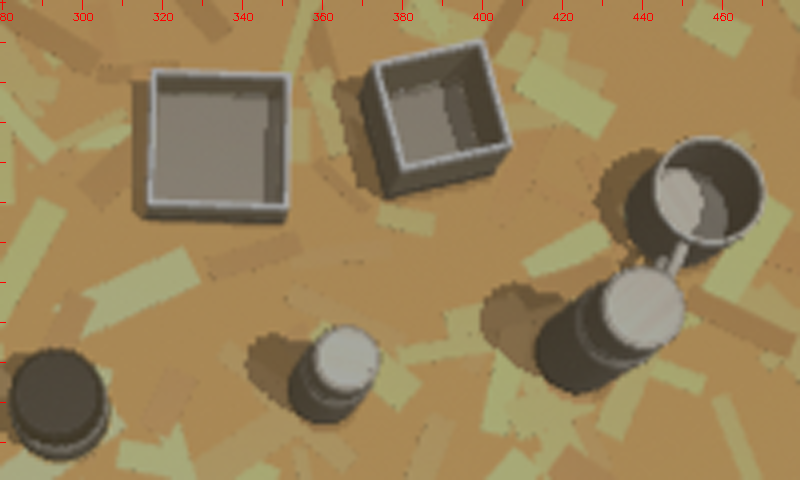

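View pics/s1.png

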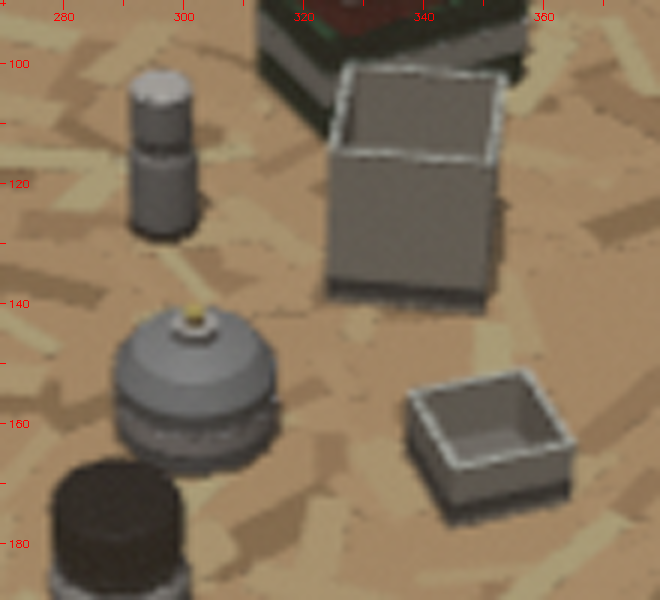

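View pics/s2.png

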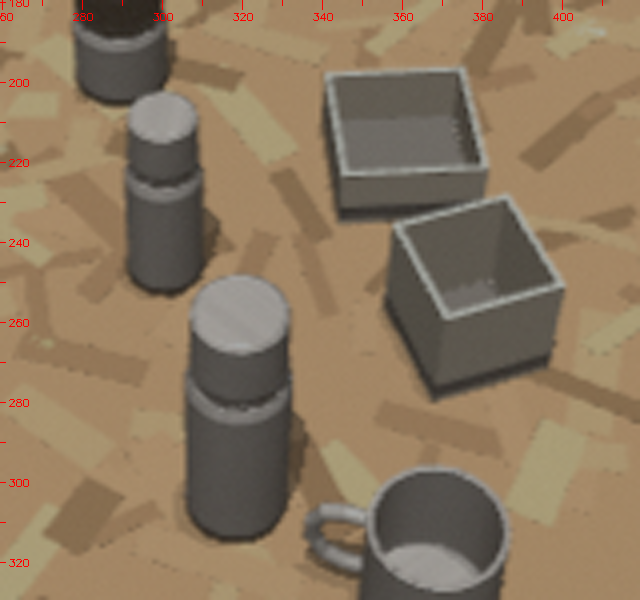

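```bash
cat > m.py <<'E'
from h import *
from scipy.optimize import least_squares
T=get_image("top");S=get_image("side")
t1=lambda p:np.array(p)/5+[139.5,134.5]
t2=lambda p:np.array(p)/4+[279.5,134.5]
s1=lambda p:np.array(p)/6+[269.5,89.5]
s2=lambda p:np.array(p)/4+[259.5,179.5]
B={"tall":(94,105,t1([(136,50),(299,88),(250,244),(90,205)]),s1([(345,62),(508,74),(495,165),(330,152)])),
"pocket":(70,42,t1([(498,115),(616,90),(641,197),(524,224)]),s1([(409,396),(525,370),(575,443),(457,468)])),
"jar":(102,50,t2([(151,69),(291,74),(288,208),(149,204)]),s2([(325,72),(464,68),(487,169),(346,176)])),
"slim":(82,85,t2([(374,64),(483,40),(511,145),(402,171)]),s2([(395,225),(508,197),(564,288),(447,318)]))}
F={"tall":(185,t2([(643,307)]),s2([(241,315)])),"slim":(150,t2([(346,358)]),s2([(162,119)])),"pocket":(100,t1([(90,405)]),s1([(162,87)])),
"jar":(106,t2([(58,396)]),s1([(118,495)])),"cart":(82,t1([(455,405)]),s1([(193,314)])),"mug":(82,t2([(709,190)]),s2([(438,525)]))}
for n,(w,h,a,b) in B.items():
    for nm,cams in(("top",[(T,a)]),("side",[(S,b)]),("both",[(T,a),(S,b)])):
        def P(p):
            c,s=np.cos(p[2]),np.sin(p[2]);q=np.array([(1,1),(1,-1),(-1,-1),(-1,1)])*w/2000
            return np.c_[q@np.array([[c,s],[-s,c]])+p[:2],np.full(4,h/1000)]
        def f(p):
            out=[]
            for d,o in cams:
                pr=proj(d,P(p)); 
                out.append(min(((pr-np.roll(o,k,0)).ravel() for k in range(4)),key=lambda r:(r**2).sum()))
            return np.concatenate(out)
        c0=ray(cams[0][0],*cams[0][1].mean(0),h/1000)
        r=min((least_squares(f,[*c0,y]) for y in(-.3,0,.3)),key=lambda r:r.cost)
        print("box",n,nm,r.x[:2].round(4),np.degrees(r.x[2]).round(1),"rms",np.sqrt((r.fun**2).mean()).round(2))
for n,(h,a,b) in F.items():
    print("fl",n,"top",ray(T,*a[0],h/1000).round(4),"side",ray(S,*b[0],h/1000).round(4))
E
python3 m.py
```

```text
box tall top [0.6203 0.3221] -13.6 rms 0.33
box tall side [0.618  0.3199] -13.1 rms 0.18
box tall both [0.6194 0.3218] -13.5 rms 0.39
box pocket top [0.6326 0.1213] 13.5 rms 0.36
box pocket side [0.6305 0.1178] 13.5 rms 0.42
box pocket both [0.6318 0.1205] 13.5 rms 0.53
box jar top [ 0.6205 -0.1139] -1.8 rms 0.25
box jar side [ 0.6184 -0.1163] -1.7 rms 0.45
box jar both [ 0.6195 -0.1147] -1.7 rms 0.5
box slim top [ 0.6355 -0.2699] 12.9 rms 0.39
box slim side [ 0.6339 -0.273 ] 12.6 rms 0.51
box slim both [ 0.6348 -0.2712] 12.8 rms 0.61
fl tall top [ 0.4713 -0.3765] side [ 0.4701 -0.3832]
fl slim top [ 0.4439 -0.1895] side [ 0.4418 -0.1974]
fl pocket top [0.4755 0.3723] side [0.4738 0.3674]
fl jar top [4.25e-01 3.00e-04] side [ 0.4256 -0.001 ]
fl cart top [0.4786 0.1768] side [0.4754 0.1714]
fl mug top [ 0.5741 -0.4563] side [ 0.5723 -0.4588]
```

```bash
cat > ov.py <<'E'
from h import *
def over(d,objs,fn,u0,v0,w,h,s):
    c=np.ascontiguousarray(cv2.resize(d["img"][v0:v0+h,u0:u0+w,::-1],None,fx=s,fy=s,interpolation=cv2.INTER_CUBIC))
    a=np.linspace(0,2*np.pi,61)
    for x,y,circ in objs:
        for r,z in circ:
            p=proj(d,np.c_[x+r*np.cos(a),y+r*np.sin(a),0*a+z])
            p=((p+.5-[u0,v0])*s).round().astype(int)
            cv2.polylines(c,[p.reshape(-1,1,2)],False,(0,0,255),1)
    cv2.imwrite(fn,c)
FL={"tall":[(.031,0),(.031,.13),(.028,.185)],"slim":[(.026,0),(.026,.105),(.023,.15)],"pocket":[(.021,0),(.021,.06),(.019,.1)],"jar":[(.035,0),(.035,.067),(.032,.106)]}
E
python3 - <<'E'
from ov import *
T=get_image("top");S=get_image("side")
o=[(.4711,-.3775,FL["tall"]),(.4435,-.191,FL["slim"]),(.475,.371,FL["pocket"]),(.425,0,FL["jar"])]
over(S,o,"pics/o1.png",270,180,70,140,4)
over(S,o,"pics/o2.png",270,95,50,120,5)
over(T,o,"pics/o3.png",280,170,170,80,4)
over(T,o,"pics/o4.png",140,190,60,50,8)
i=[cv2.imread(f"pics/o{k}.png") for k in(1,2,3,4)]
W=np.zeros((600,800,3),np.uint8);W[:560,:280]=i[0];W[:600,280:530]=i[1];cv2.imwrite("pics/oa.png",W)
W=np.zeros((600,800,3),np.uint8);W[:320,:680]=i[2][:,:];W[320:600,:480]=i[3][100:380];cv2.imwrite("pics/ob.png",W)
E
```

```text
(no output)
```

View pics/oa.png

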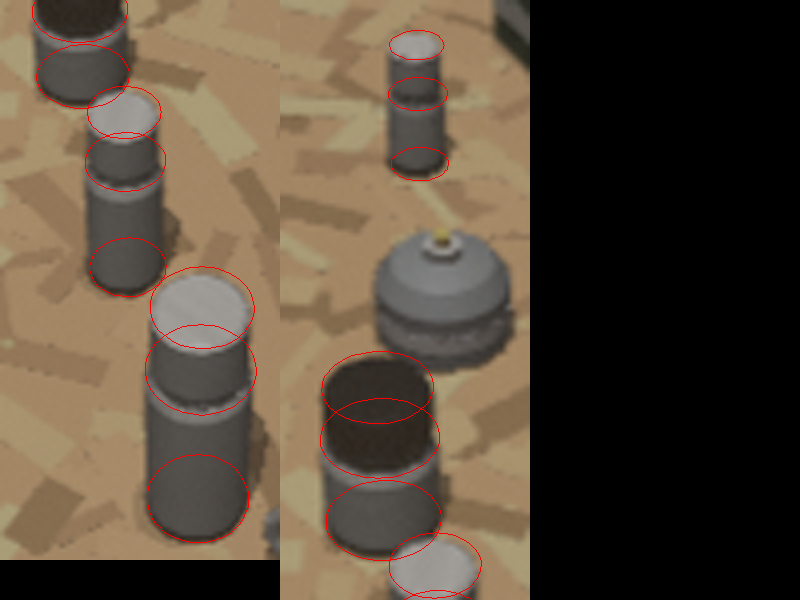

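View pics/ob.png

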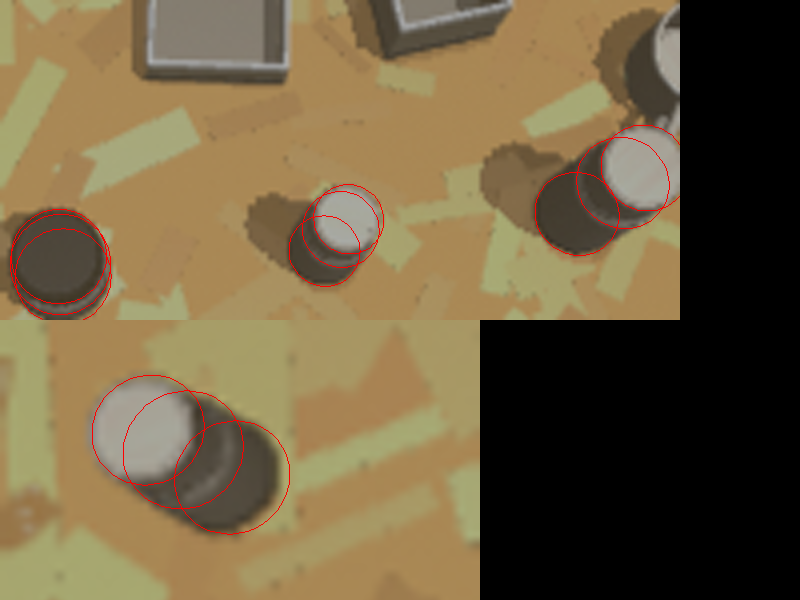

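Overlays fit to about 2–3 mm. From left to right in the top view the boxes are tall, pocket, jar and slim. I'm keeping the hand's heading and grasping each cup from above, starting with the tall flask.

carry_out --targets '[[[0, 60, -80, 50, 0, 0, 0], [0, 110, -115, 50, 0, 0, 0], [0, 140, -150, 50, 0, 0, 0], [0, 170, -180, 50, 0, 0, 0], [0, 190, -215, 50, 0, 0, 0], [0, 210, -250, 50, 0, 0, 0], [0, 230, -290, 50, 0, 0, 0], [0, 240, -330, 50, 0, 0, 0], [0, 250, -370, 50, 0, 0, 0], [0, 255, -410, 50, 0, 0, 0], [0, 260, -450, 50, 0, 0, 0], [0, 264, -490, 50, 0, 0, 0], [0, 267, -530, 50, 0, 0, 0], [0, 270, -570, 50, 0, 0, 0], [0, 272, -610, 50, 0, 0, 0], [0, 274, -650, 50, 0, 0, 0], [0, 274, -690, 50, 0, 0, 0], [0, 274, -730, 50, 0, 0, 0], [0, 274, -770, 50, 0, 0, 0], [0, 274, -810, 50, 0, 0, 0]]]' --squeeze 60

```text
time_s: 2.07
position: [0.47, -0.2348, 0.3034]
tool_rot: [[0.933, 0.0, 0.359], [-0.359, -0.0, 0.933], [0.0, -1.0, 0.0]]
ft_force: [0.5, -0.7, -1.0]
grip_width: 0.0857
```

carry_out --targets '[[[0, 0, -40, 0, 0, 0, 0], [0, 0, -80, 0, 0, 0, 0], [0, 0, -81, 0, 0, 0, 0], [0, 0, -81, 0, 0, 0, 0], [0, 0, -81, 0, 0, 0, 0], [0, 0, -81, 0, 0, 0, 0]]]'

```text
time_s: 2.57
position: [0.4705, -0.3124, 0.3036]
tool_rot: [[0.934, 0.0, 0.357], [-0.357, 0.0, 0.934], [0.0, -1.0, 0.0]]
ft_force: [0.1, 0.4, -0.1]
grip_width: 0.0853
```

Run:
```python
from h import *
print(env.observe()["position"],env.observe()["time_s"])
a=get_image("top");b=get_image("side")
for n,d,(u0,v0,w,h) in(("T",a,(380,130,130,130)),("S",b,(250,130,130,200))):
    crop(d["img"],u0,v0,w,h,4 if n=="T" else 3,f"pics/c{n}.png")
i=cv2.imread("pics/cT.png");j=cv2.imread("pics/cS.png")
W=np.zeros((600,800+120,3),np.uint8)[:, :800];W=np.zeros((600,800,3),np.uint8);W[:520,:400]=i[:, :400];W[:,400:790]=j;cv2.imwrite("pics/c1.png",W)
```

```text
[ 0.47054713 -0.31242801  0.30361513] 2.5667
```

View pics/c1.png

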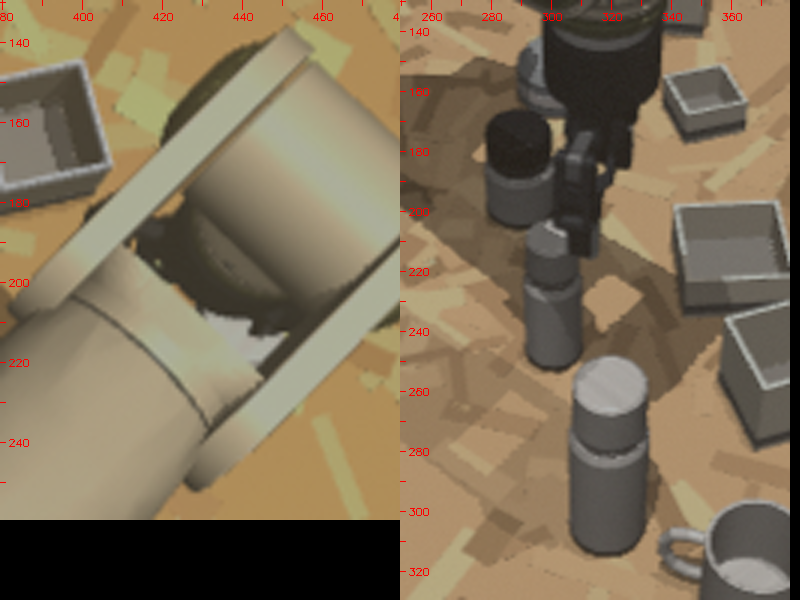

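The arm hides most of the top view. The side view shows the gripper just short (in +y) of the tall flask, whose cup top is at about (321,258). I'll go on to it.

carry_out --targets '[[[0, 0, -35, 0, 0, 0, 0], [0, 1, -66, 0, 0, 0, 0], [0, 1, -66, 0, 0, 0, 0], [0, 1, -66, 0, 0, 0, 0], [0, 1, -66, -30, 0, 0, 0], [0, 1, -66, -60, 0, 0, 0], [0, 1, -66, -90, 0, 0, 0], [0, 1, -66, -110, 0, 0, 0], [0, 1, -66, -125, 0, 0, 0], [0, 1, -66, -140, 0, 0, 0], [0, 1, -66, -140, 0, 0, 0], [0, 1, -66, -140, 0, 0, 0]]]'

```text
time_s: 3.67
position: [0.4717, -0.3785, 0.1637]
tool_rot: [[0.934, -0.0, 0.357], [-0.357, 0.001, 0.934], [-0.0, -1.0, 0.0]]
ft_force: [-0.4, -0.5, 1.3]
grip_width: 0.0855
```

Run:
```python
from h import *
print(env.observe()["position"],env.observe()["ft_force"])
b=get_image("side"); crop(b["img"],250,130,130,200,3,f"pics/c2.png")
```

```text
[ 0.471692   -0.37847167  0.16370126] [-0.37054143 -0.47757387  1.30084035]
```

View pics/c2.png

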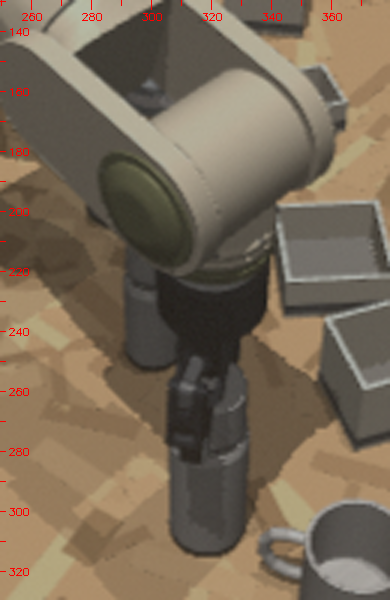

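The fingers straddle the cup, so I'll close and lift.

carry_out --targets '[[[1, 0, 0, 0, 0, 0, 0], [1, 0, 0, 0, 0, 0, 0], [1, 0, 0, 0, 0, 0, 0], [1, 0, 0, 0, 0, 0, 0], [1, 0, 0, 0, 0, 0, 0], [1, 0, 0, 0, 0, 0, 0], [1, 0, 0, 0, 0, 0, 0], [1, 0, 0, 0, 0, 0, 0], [1, 0, 0, 0, 0, 0, 0], [1, 0, 0, 0, 0, 0, 0], [1, 0, 0, 5, 0, 0, 0], [1, 0, 0, 15, 0, 0, 0], [1, 0, 0, 30, 0, 0, 0]]]'

```text
time_s: 4.8
position: [0.471, -0.3792, 0.193]
tool_rot: [[0.933, -0.002, 0.359], [-0.359, 0.002, 0.933], [-0.003, -1.0, 0.001]]
ft_force: [0.1, 0.5, -2.3]
grip_width: 0.0541
```

carry_out --targets '[[[1, 0, 0, 15, 0, 0, 0], [1, 0, 0, 40, 0, 0, 0], [1, 0, 0, 65, 0, 0, 0], [1, 0, 0, 90, 0, 0, 0], [1, 0, 0, 115, 0, 0, 0], [1, 0, 0, 140, 0, 0, 0], [1, 0, 0, 158, 0, 0, 0], [1, 0, 5, 168, 0, 0, 0], [1, 0, 15, 172, 0, 0, 0], [1, 0, 35, 172, 0, 0, 0], [1, 0, 60, 172, 0, 0, 0], [1, 0, 90, 172, 0, 0, 0], [1, 0, 120, 172, 0, 0, 0], [1, 0, 150, 172, 0, 0, 0], [1, 5, 180, 172, 0, 0, 0], [1, 10, 210, 172, 0, 0, 0], [1, 15, 240, 172, 0, 0, 0], [1, 20, 270, 172, 0, 0, 0], [1, 25, 290, 172, 0, 0, 0], [1, 30, 300, 172, 0, 0, 0]]]'

```text
time_s: 6.47
position: [0.5007, -0.0764, 0.3648]
tool_rot: [[0.934, -0.001, 0.356], [-0.356, 0.001, 0.934], [-0.002, -1.0, 0.001]]
ft_force: [-0.2, 0.6, -3.5]
grip_width: 0.0538
```

Run:
```python
from h import *
s=env.observe();print(s["position"],s["ft_force"],s["grip_width"])
b=get_image("side"); crop(b["img"],220,0,200,290,2,f"pics/c3.png")
```

```text
[ 0.50067012 -0.07641371  0.36478508] [-0.23941633  0.55966952 -3.5474828 ] 0.05378138966851752
```

View pics/c3.png

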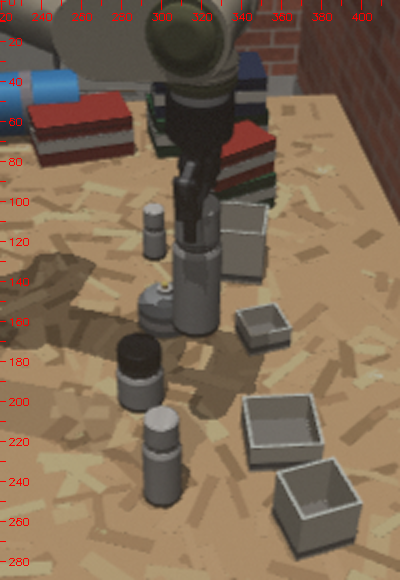

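The flask hangs upright with its base at about (317,165). Now over to the tall box.

carry_out --targets '[[[1, 3, 10, 0, 0, 0, 0], [1, 9, 30, 0, 0, 0, 0], [1, 17, 58, 0, 0, 0, 0], [1, 26, 88, 0, 0, 0, 0], [1, 35, 118, 0, 0, 0, 0], [1, 44, 148, 0, 0, 0, 0], [1, 53, 178, 0, 0, 0, 0], [1, 62, 208, 0, 0, 0, 0], [1, 71, 238, 0, 0, 0, 0], [1, 80, 268, 0, 0, 0, 0], [1, 89, 298, 0, 0, 0, 0], [1, 97, 326, 0, 0, 0, 0], [1, 105, 352, 0, 0, 0, 0], [1, 111, 374, 0, 0, 0, 0], [1, 115, 388, 0, 0, 0, 0], [1, 118, 396, 0, 0, 0, 0], [1, 118, 398, 0, 0, 0, 0], [1, 118, 398, 0, 0, 0, 0], [1, 118, 398, 0, 0, 0, 0], [1, 118, 398, 0, 0, 0, 0]]]'

```text
time_s: 8.18
position: [0.6194, 0.3174, 0.3655]
tool_rot: [[0.933, -0.0, 0.36], [-0.36, -0.0, 0.933], [0.0, -1.0, -0.0]]
ft_force: [-0.8, -0.3, -3.6]
grip_width: 0.0542
```

Run:
```python
from ov import *
s=env.observe();print(s["position"],s["ft_force"],s["grip_width"])
x,y,z=s["position"];zb=z-.163
o=[(x,y,[(r,h+zb) for r,h in FL["tall"]])]
over(get_image("side"),o,"pics/c4.png",270,0,110,150,4)
over(get_image("top"),o,"pics/c4t.png",100,100,130,120,3)
W=np.zeros((600,830,3),np.uint8)[:, :800];W=np.zeros((600,800,3),np.uint8);W[:,:440]=cv2.imread("pics/c4.png");W[:360,440:800]=cv2.imread("pics/c4t.png")[:,:360];cv2.imwrite("pics/c4a.png",W)
```

```text
[0.61944508 0.31742887 0.36546763] [-0.79638269 -0.25696061 -3.61878032] 0.05423976347048338
```

View pics/c4a.png

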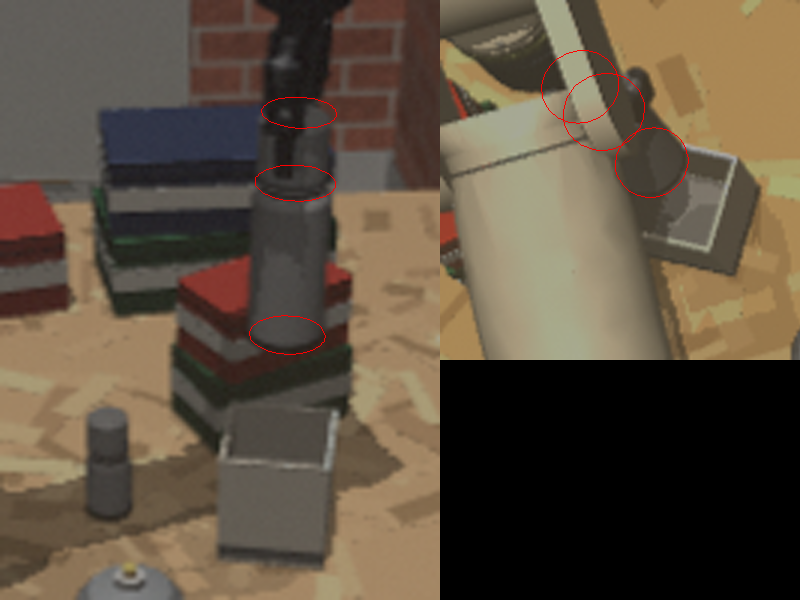

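The overlay at the TCP agrees with the picture to about 1 px. I'll shift +4 mm in y, lower to just above the rim and check.

carry_out --targets '[[[1, 0, 4, -10, 0, 0, 0], [1, 0, 4, -30, 0, 0, 0], [1, 0, 4, -50, 0, 0, 0], [1, 0, 4, -65, 0, 0, 0], [1, 0, 4, -75, 0, 0, 0], [1, 0, 4, -80, 0, 0, 0], [1, 0, 4, -80, 0, 0, 0], [1, 0, 4, -80, 0, 0, 0], [1, 0, 4, -80, 0, 0, 0]]]'

```text
time_s: 9.03
position: [0.6196, 0.3223, 0.2865]
tool_rot: [[0.933, 0.002, 0.359], [-0.359, 0.001, 0.933], [0.002, -1.0, 0.001]]
ft_force: [0.0, 0.3, -3.6]
grip_width: 0.0537
```

Run:
```python
from ov import *
s=env.observe();print(s["position"],s["ft_force"],s["grip_width"])
x,y,z=s["position"];zb=z-.163
o=[(x,y,[(.031,zb)])]
over(get_image("side"),o,"pics/c4.png",300,40,80,110,5)
over(get_image("top"),o,"pics/c4t.png",140,120,70,80,5)
W=np.zeros((600,800,3),np.uint8);W[:550,:400]=cv2.imread("pics/c4.png");W[:400,400:750]=cv2.imread("pics/c4t.png");cv2.imwrite("pics/c5a.png",W)
```

```text
[0.61964369 0.32227278 0.28651678] [ 0.01367086  0.34229448 -3.64349342] 0.053706441950341195
```

View pics/c5a.png

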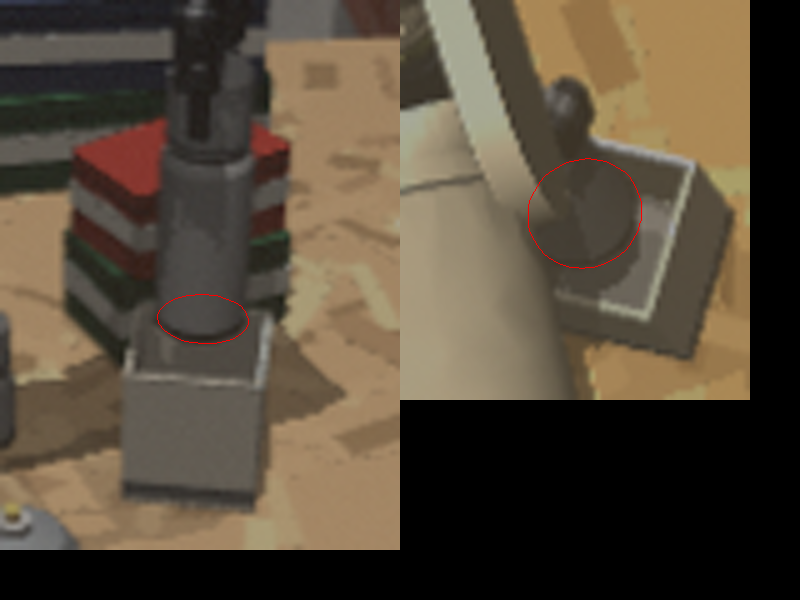

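carry_out --targets '[[[1, 0, 0, -8, 0, 0, 0], [1, 0, 0, -24, 0, 0, 0], [1, 0, 0, -42, 0, 0, 0], [1, 0, 0, -60, 0, 0, 0], [1, 0, 0, -78, 0, 0, 0], [1, 0, 0, -92, 0, 0, 0], [1, 0, 0, -102, 0, 0, 0], [1, 0, 0, -108, 0, 0, 0], [1, 0, 0, -111, 0, 0, 0], [1, 0, 0, -113, 0, 0, 0], [1, 0, 0, -113, 0, 0, 0], [1, 0, 0, -113, 0, 0, 0]]]'

```text
time_s: 10.13
position: [0.6196, 0.3224, 0.1731]
tool_rot: [[0.933, 0.001, 0.359], [-0.359, 0.0, 0.933], [0.001, -1.0, 0.001]]
ft_force: [-0.7, 0.4, -3.1]
grip_width: 0.0537
```

carry_out --targets '[[[1, 0, 0, -1, 0, 0, 0], [1, 0, 0, -2, 0, 0, 0], [1, 0, 0, -3, 0, 0, 0], [1, 0, 0, -4, 0, 0, 0], [1, 0, 0, -4, 0, 0, 0], [1, 0, 0, -4, 0, 0, 0]]]'

```text
time_s: 10.63
position: [0.6195, 0.3224, 0.1689]
tool_rot: [[0.933, 0.001, 0.359], [-0.359, 0.0, 0.933], [0.001, -1.0, 0.0]]
ft_force: [-0.2, 0.4, 0.5]
grip_width: 0.0539
```

carry_out --targets '[[[1, 0, 0, -1, 0, 0, 0], [1, 0, 0, -1, 0, 0, 0], [1, 0, 0, -1, 0, 0, 0]]]'

```text
time_s: 10.88
position: [0.6196, 0.3224, 0.1688]
tool_rot: [[0.933, 0.002, 0.359], [-0.359, 0.0, 0.933], [0.002, -1.0, 0.001]]
ft_force: [-0.2, -0.7, 5.2]
grip_width: 0.0542
```

The force is now 5 N upward, so the flask is on the floor. I'll release and rise.

carry_out --targets '[[[0.8, 0, 0, 0, 0, 0, 0], [0.6, 0, 0, 0, 0, 0, 0], [0.4, 0, 0, 0, 0, 0, 0], [0.2, 0, 0, 0, 0, 0, 0], [0, 0, 0, 0, 0, 0, 0], [0, 0, 0, 0, 0, 0, 0], [0, 0, 0, 0, 0, 0, 0], [0, 0, 0, 0, 0, 0, 0], [0, 0, 0, 10, 0, 0, 0], [0, 0, 0, 30, 0, 0, 0], [0, 0, 0, 60, 0, 0, 0], [0, 0, 0, 90, 0, 0, 0], [0, 0, 0, 110, 0, 0, 0], [0, 0, 0, 120, 0, 0, 0]]]'

```text
time_s: 12.05
position: [0.6197, 0.3225, 0.292]
tool_rot: [[0.933, 0.006, 0.359], [-0.359, 0.002, 0.934], [0.005, -1.0, 0.004]]
ft_force: [-0.5, 0.6, 0.6]
grip_width: 0.0853
```

carry_out --targets '[[[0, -10, -20, 0, 0, 0, 0], [0, -20, -58, 0, 0, 0, 0], [0, -30, -96, 0, 0, 0, 0], [0, -40, -134, 0, 0, 0, 0], [0, -50, -172, 0, 0, 0, 0], [0, -60, -210, 0, 0, 0, 0], [0, -75, -248, 0, 0, 0, 0], [0, -90, -286, 0, 0, 0, 0], [0, -105, -324, 0, 0, 0, 0], [0, -120, -362, 0, 0, 0, 0], [0, -135, -400, 0, 0, 0, 0], [0, -150, -438, 0, 0, 0, 0], [0, -165, -474, 0, 0, 0, 0], [0, -173, -500, 0, 0, 0, 0], [0, -177, -514, 0, 0, 0, 0], [0, -177, -514, 0, 0, 0, 0], [0, -177, -514, 0, 0, 0, 0], [0, -177, -514, 0, 0, 0, 0]]]'

```text
time_s: 13.55
position: [0.4426, -0.191, 0.2877]
tool_rot: [[0.934, 0.001, 0.358], [-0.358, -0.0, 0.934], [0.001, -1.0, 0.0]]
ft_force: [-0.7, 0.1, -0.4]
grip_width: 0.0854
```

Run:
```python
from ov import *
s=env.observe();print(s["position"],s["ft_force"],s["grip_width"])
b=get_image("side");crop(b["img"],220,30,190,260,2.3,"pics/c6.png")
t=get_image("top");crop(t["img"],100,130,300,120,2.6,"pics/c6t.png")
```

```text
[ 0.44261183 -0.19095516  0.28774535] [-0.68811884  0.11049079 -0.42472795] 0.08539234137319396
```

View pics/c6.png

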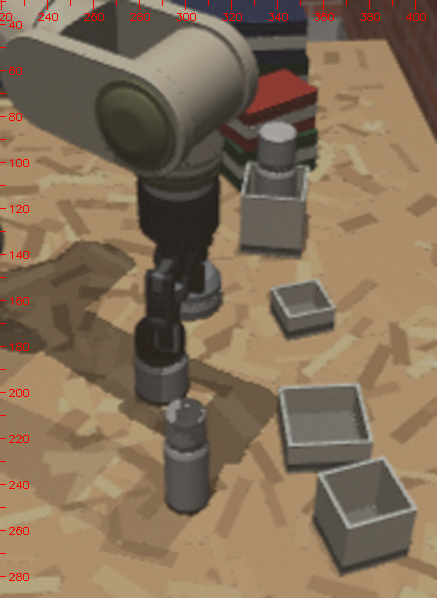

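View pics/c6t.png

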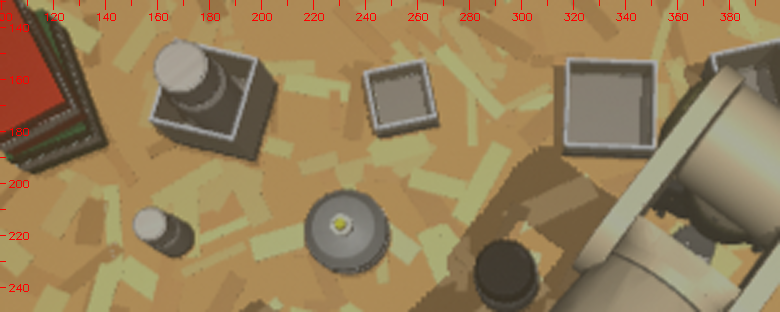

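The tall flask stands in its box (side view 340,90). The hand is over the slim flask, so I'll descend and grip.

carry_out --targets '[[[0, 0, -1, -30, 0, 0, 0], [0, 0, -1, -65, 0, 0, 0], [0, 0, -1, -100, 0, 0, 0], [0, 0, -1, -125, 0, 0, 0], [0, 0, -1, -145, 0, 0, 0], [0, 0, -1, -156, 0, 0, 0], [0, 0, -1, -156, 0, 0, 0], [0, 0, -1, -156, 0, 0, 0]]]'

```text
time_s: 14.32
position: [0.4427, -0.192, 0.1314]
tool_rot: [[0.934, -0.0, 0.358], [-0.358, 0.0, 0.934], [-0.0, -1.0, 0.0]]
ft_force: [0.7, -0.8, 0.1]
grip_width: 0.0853
```

carry_out --targets '[[[1, 0, 0, 0, 0, 0, 0], [1, 0, 0, 0, 0, 0, 0], [1, 0, 0, 0, 0, 0, 0], [1, 0, 0, 0, 0, 0, 0], [1, 0, 0, 0, 0, 0, 0], [1, 0, 0, 0, 0, 0, 0], [1, 0, 0, 0, 0, 0, 0], [1, 0, 0, 0, 0, 0, 0], [1, 0, 0, 0, 0, 0, 0], [1, 0, 0, 0, 0, 0, 0], [1, 0, 0, 5, 0, 0, 0], [1, 0, 0, 15, 0, 0, 0], [1, 0, 0, 30, 0, 0, 0], [1, 0, 0, 30, 0, 0, 0]]]'

```text
time_s: 15.48
position: [0.4431, -0.1932, 0.1635]
tool_rot: [[0.933, 0.003, 0.359], [-0.359, -0.003, 0.934], [0.004, -1.0, -0.001]]
ft_force: [0.5, 0.4, -2.2]
grip_width: 0.0439
```

carry_out --targets '[[[1, 0, 0, 15, 0, 0, 0], [1, 0, 0, 40, 0, 0, 0], [1, 0, 0, 65, 0, 0, 0], [1, 0, 0, 85, 0, 0, 0], [1, 5, -2, 97, 0, 0, 0], [1, 17, -7, 100, 0, 0, 0], [1, 39, -16, 100, 0, 0, 0], [1, 64, -26, 100, 0, 0, 0], [1, 89, -36, 100, 0, 0, 0], [1, 114, -46, 100, 0, 0, 0], [1, 139, -57, 100, 0, 0, 0], [1, 161, -65, 100, 0, 0, 0], [1, 178, -72, 100, 0, 0, 0], [1, 188, -76, 100, 0, 0, 0], [1, 192, -78, 100, 0, 0, 0], [1, 192, -78, 100, 0, 0, 0], [1, 192, -78, 100, 0, 0, 0], [1, 192, -78, 100, 0, 0, 0]]]'

```text
time_s: 16.98
position: [0.6338, -0.2704, 0.2614]
tool_rot: [[0.933, -0.0, 0.359], [-0.359, 0.0, 0.933], [-0.0, -1.0, -0.0]]
ft_force: [-0.0, -0.5, -3.0]
grip_width: 0.0441
```

Run:
```python
from ov import *
s=env.observe();print(s["position"],s["ft_force"],s["grip_width"])
x,y,z=s["position"];zb=z-.1314
o=[(x,y,[(.026,zb)])]
over(get_image("side"),o,"pics/c4.png",340,160,80,120,5)
over(get_image("top"),o,"pics/c4t.png",360,130,70,80,5)
W=np.zeros((600,800,3),np.uint8);W[:600,:400]=cv2.imread("pics/c4.png");W[:400,400:750]=cv2.imread("pics/c4t.png");cv2.imwrite("pics/c7a.png",W)
```

```text
[ 0.63384015 -0.27039155  0.26142009] [-0.03086393 -0.49185558 -2.96890267] 0.04409081334582284
```

View pics/c7a.png

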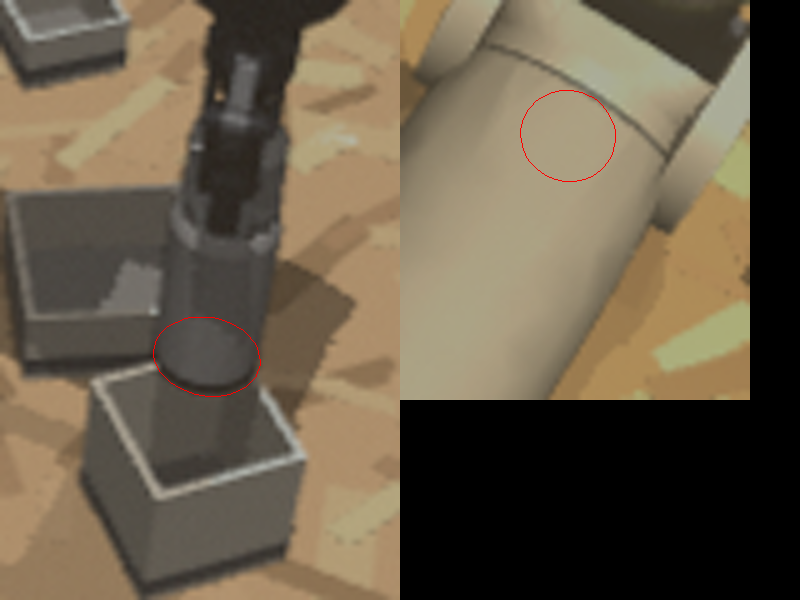

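carry_out --targets '[[[1, 1, -1, -8, 0, 0, 0], [1, 1, -1, -24, 0, 0, 0], [1, 1, -1, -34, 0, 0, 0], [1, 1, -1, -40, 0, 0, 0], [1, 1, -1, -50, 0, 0, 0], [1, 1, -1, -65, 0, 0, 0], [1, 1, -1, -80, 0, 0, 0], [1, 1, -1, -95, 0, 0, 0], [1, 1, -1, -107, 0, 0, 0], [1, 1, -1, -115, 0, 0, 0], [1, 1, -1, -119, 0, 0, 0], [1, 1, -1, -120, 0, 0, 0], [1, 1, -1, -120, 0, 0, 0]]]'

```text
time_s: 18.17
position: [0.6356, -0.2718, 0.1417]
tool_rot: [[0.933, 0.001, 0.359], [-0.359, -0.0, 0.933], [0.001, -1.0, -0.0]]
ft_force: [-0.3, -0.5, -2.7]
grip_width: 0.0436
```

carry_out --targets '[[[1, 0, 0, -1, 0, 0, 0], [1, 0, 0, -2, 0, 0, 0], [1, 0, 0, -3, 0, 0, 0], [1, 0, 0, -4, 0, 0, 0], [1, 0, 0, -5, 0, 0, 0], [1, 0, 0, -5, 0, 0, 0], [1, 0, 0, -5, 0, 0, 0]]]'

```text
time_s: 18.75
position: [0.6355, -0.2717, 0.1365]
tool_rot: [[0.933, 0.0, 0.359], [-0.359, -0.0, 0.933], [0.0, -1.0, -0.0]]
ft_force: [0.5, 0.2, -2.4]
grip_width: 0.0441
```

carry_out --targets '[[[1, 0, 0, -1, 0, 0, 0], [1, 0, 0, -1, 0, 0, 0], [1, 0, 0, -1, 0, 0, 0]]]'

```text
time_s: 19.0
position: [0.6357, -0.2717, 0.1364]
tool_rot: [[0.934, 0.002, 0.359], [-0.359, -0.001, 0.934], [0.002, -1.0, -0.0]]
ft_force: [-0.0, 1.9, 5.8]
grip_width: 0.0439
```

carry_out --targets '[[[0.8, 0, 0, 0, 0, 0, 0], [0.6, 0, 0, 0, 0, 0, 0], [0.4, 0, 0, 0, 0, 0, 0], [0.2, 0, 0, 0, 0, 0, 0], [0, 0, 0, 0, 0, 0, 0], [0, 0, 0, 0, 0, 0, 0], [0, 0, 0, 0, 0, 0, 0], [0, 0, 0, 0, 0, 0, 0], [0, 0, 0, 10, 0, 0, 0], [0, 0, 0, 30, 0, 0, 0], [0, 0, 0, 60, 0, 0, 0], [0, 0, 0, 85, 0, 0, 0], [0, 0, 0, 100, 0, 0, 0], [0, 0, 0, 100, 0, 0, 0]]]'

```text
time_s: 20.17
position: [0.6362, -0.2721, 0.2404]
tool_rot: [[0.933, 0.007, 0.359], [-0.359, -0.004, 0.934], [0.008, -1.0, -0.002]]
ft_force: [0.6, -0.7, 0.5]
grip_width: 0.0851
```

carry_out --targets '[[[0, -15, 20, 0, 0, 0, 0], [0, -38, 49, 0, 0, 0, 0], [0, -61, 79, 0, 0, 0, 0], [0, -84, 108, 0, 0, 0, 0], [0, -107, 138, 0, 0, 0, 0], [0, -130, 168, 0, 0, 0, 0], [0, -153, 197, 0, 0, 0, 0], [0, -176, 227, 0, 0, 0, 0], [0, -196, 253, 0, 0, 0, 0], [0, -208, 268, 0, 0, 0, 0], [0, -211, 272, 0, 0, 0, 0], [0, -211, 272, 0, 0, 0, 0], [0, -211, 272, 0, 0, 0, 0], [0, -211, 272, 0, 0, 0, 0]]]'

```text
time_s: 21.33
position: [0.4252, -0.0005, 0.2351]
tool_rot: [[0.933, 0.0, 0.359], [-0.359, -0.0, 0.933], [0.0, -1.0, -0.0]]
ft_force: [0.4, 0.1, 0.0]
grip_width: 0.0852
```

Run:
```python
from ov import *
s=env.observe();print(s["position"],s["ft_force"],s["grip_width"])
b=get_image("side");crop(b["img"],240,130,180,160,3,"pics/c8.png")
t=get_image("top");crop(t["img"],270,130,140,120,4,"pics/c8t.png")
```

```text
[ 0.42517552 -0.00051281  0.23514159] [0.39406685 0.12129727 0.04125889] 0.08518596563264462
```

View pics/c8.png

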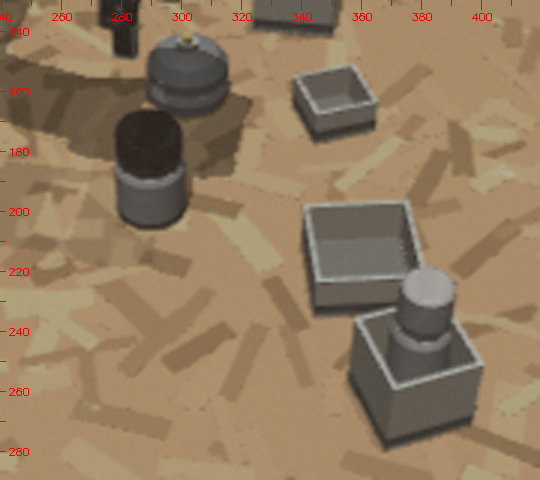

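View pics/c8t.png

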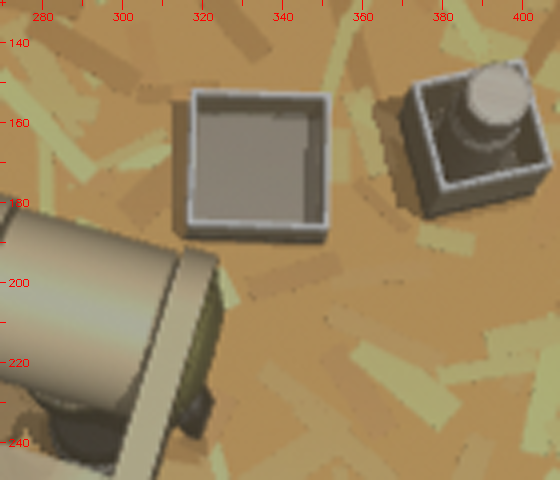

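The slim flask stands in its box. Now the jar.

carry_out --targets '[[[0, 0, 0, -30, 0, 0, 0], [0, 0, 0, -65, 0, 0, 0], [0, 0, 0, -95, 0, 0, 0], [0, 0, 0, -115, 0, 0, 0], [0, 0, 0, -130, 0, 0, 0], [0, 0, 0, -140, 0, 0, 0], [0, 0, 0, -143, 0, 0, 0], [0, 0, 0, -143, 0, 0, 0], [0, 0, 0, -143, 0, 0, 0]]]'

```text
time_s: 22.18
position: [0.4249, 0.0, 0.0926]
tool_rot: [[0.933, 0.0, 0.359], [-0.359, -0.0, 0.933], [0.0, -1.0, 0.0]]
ft_force: [0.2, -0.0, -0.2]
grip_width: 0.0854
```

carry_out --targets '[[[1, 0, 0, 0, 0, 0, 0], [1, 0, 0, 0, 0, 0, 0], [1, 0, 0, 0, 0, 0, 0], [1, 0, 0, 0, 0, 0, 0], [1, 0, 0, 0, 0, 0, 0], [1, 0, 0, 0, 0, 0, 0], [1, 0, 0, 0, 0, 0, 0], [1, 0, 0, 0, 0, 0, 0], [1, 0, 0, 0, 0, 0, 0], [1, 0, 0, 5, 0, 0, 0], [1, 0, 0, 15, 0, 0, 0], [1, 0, 0, 30, 0, 0, 0], [1, 0, 0, 30, 0, 0, 0]]]'

```text
time_s: 23.27
position: [0.4253, 0.0002, 0.1244]
tool_rot: [[0.934, 0.004, 0.358], [-0.358, -0.001, 0.934], [0.004, -1.0, 0.0]]
ft_force: [0.1, 0.7, -1.9]
grip_width: 0.0619
```

carry_out --targets '[[[1, 0, 0, 12, 0, 0, 0], [1, 0, 0, 32, 0, 0, 0], [1, 0, 0, 52, 0, 0, 0], [1, 5, -3, 65, 0, 0, 0], [1, 17, -10, 68, 0, 0, 0], [1, 39, -23, 68, 0, 0, 0], [1, 64, -38, 68, 0, 0, 0], [1, 89, -53, 68, 0, 0, 0], [1, 114, -67, 68, 0, 0, 0], [1, 139, -82, 68, 0, 0, 0], [1, 162, -96, 68, 0, 0, 0], [1, 180, -106, 68, 0, 0, 0], [1, 190, -113, 68, 0, 0, 0], [1, 195, -115, 68, 0, 0, 0], [1, 195, -115, 68, 0, 0, 0], [1, 195, -115, 68, 0, 0, 0], [1, 195, -115, 68, 0, 0, 0]]]'

```text
time_s: 24.68
position: [0.6187, -0.114, 0.1902]
tool_rot: [[0.934, -0.001, 0.358], [-0.358, 0.0, 0.934], [-0.001, -1.0, 0.0]]
ft_force: [-0.2, 0.3, -3.1]
grip_width: 0.0617
```

Run:
```python
from ov import *
s=env.observe();print(s["position"],s["ft_force"],s["grip_width"])
x,y,z=s["position"];zb=z-.0926
o=[(x,y,[(.035,zb)])]
over(get_image("side"),o,"pics/c9.png",300,120,120,150,4)
```

```text
[ 0.61873291 -0.11398469  0.19022008] [-0.15911645  0.34888777 -3.13757117] 0.06173289624537631
```

View pics/c9.png

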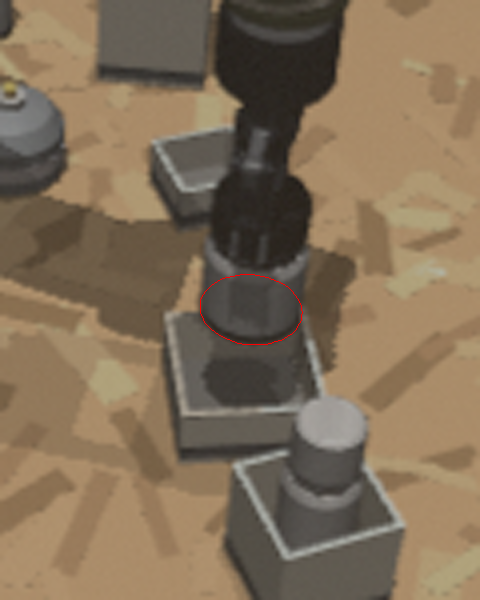

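carry_out --targets '[[[1, 1, -1, -8, 0, 0, 0], [1, 1, -1, -22, 0, 0, 0], [1, 1, -1, -38, 0, 0, 0], [1, 1, -1, -54, 0, 0, 0], [1, 1, -1, -68, 0, 0, 0], [1, 1, -1, -79, 0, 0, 0], [1, 1, -1, -86, 0, 0, 0], [1, 1, -1, -89, 0, 0, 0], [1, 1, -1, -89, 0, 0, 0], [1, 1, -1, -89, 0, 0, 0]]]'

```text
time_s: 25.57
position: [0.6207, -0.1157, 0.1019]
tool_rot: [[0.934, 0.001, 0.359], [-0.359, -0.0, 0.934], [0.001, -1.0, -0.0]]
ft_force: [-0.4, -0.0, -1.9]
grip_width: 0.062
```

carry_out --targets '[[[1, 0, 0, -1, 0, 0, 0], [1, 0, 0, -2, 0, 0, 0], [1, 0, 0, -3, 0, 0, 0], [1, 0, 0, -4, 0, 0, 0], [1, 0, 0, -4, 0, 0, 0], [1, 0, 0, -4, 0, 0, 0]]]'

```text
time_s: 26.07
position: [0.6206, -0.1157, 0.0977]
tool_rot: [[0.933, 0.001, 0.359], [-0.359, -0.0, 0.933], [0.001, -1.0, -0.0]]
ft_force: [-0.7, -0.0, 1.1]
grip_width: 0.0619
```

carry_out --targets '[[[1, 0, 0, -1, 0, 0, 0], [1, 0, 0, -1, 0, 0, 0], [1, 0, 0, -1, 0, 0, 0]]]'

```text
time_s: 26.32
position: [0.6208, -0.1157, 0.0976]
tool_rot: [[0.934, 0.002, 0.359], [-0.359, -0.001, 0.934], [0.002, -1.0, -0.0]]
ft_force: [-1.0, 1.7, 5.9]
grip_width: 0.0617
```

carry_out --targets '[[[0.8, 0, 0, 0, 0, 0, 0], [0.6, 0, 0, 0, 0, 0, 0], [0.4, 0, 0, 0, 0, 0, 0], [0.2, 0, 0, 0, 0, 0, 0], [0, 0, 0, 0, 0, 0, 0], [0, 0, 0, 0, 0, 0, 0], [0, 0, 0, 0, 0, 0, 0], [0, 0, 0, 0, 0, 0, 0], [0, 0, 0, 10, 0, 0, 0], [0, 0, 0, 30, 0, 0, 0], [0, 0, 0, 60, 0, 0, 0], [0, 0, 0, 90, 0, 0, 0], [0, 0, 0, 120, 0, 0, 0], [0, 0, 0, 138, 0, 0, 0], [0, 0, 0, 140, 0, 0, 0], [0, 0, 0, 140, 0, 0, 0]]]'

```text
time_s: 27.65
position: [0.6206, -0.1157, 0.2378]
tool_rot: [[0.933, 0.002, 0.359], [-0.359, -0.001, 0.933], [0.003, -1.0, 0.0]]
ft_force: [0.2, 0.0, -0.2]
grip_width: 0.0856
```

carry_out --targets '[[[0, -15, 20, 0, 0, 0, 0], [0, -30, 56, 0, 0, 0, 0], [0, -45, 92, 0, 0, 0, 0], [0, -60, 130, 0, 0, 0, 0], [0, -75, 168, 0, 0, 0, 0], [0, -90, 206, 0, 0, 0, 0], [0, -105, 244, 0, 0, 0, 0], [0, -120, 282, 0, 0, 0, 0], [0, -130, 320, 0, 0, 0, 0], [0, -137, 358, 0, 0, 0, 0], [0, -142, 396, 0, 0, 0, 0], [0, -145, 432, 0, 0, 0, 0], [0, -146, 462, 0, 0, 0, 0], [0, -146, 480, 0, 0, 0, 0], [0, -146, 487, 0, 0, 0, 0], [0, -146, 487, 0, 0, 0, 0], [0, -146, 487, 0, 0, 0, 0], [0, -146, 487, 0, 0, 0, 0]]]'

```text
time_s: 29.15
position: [0.4746, 0.3701, 0.236]
tool_rot: [[0.933, -0.001, 0.36], [-0.36, -0.001, 0.933], [-0.0, -1.0, -0.001]]
ft_force: [0.1, -1.6, 1.0]
grip_width: 0.0854
```

Run:
```python
from ov import *
s=env.observe();print(s["position"],s["ft_force"],s["grip_width"])
b=get_image("side");crop(b["img"],240,50,180,230,2.5,"pics/c10.png")
```

```text
[0.47459347 0.37006826 0.23600986] [ 0.11276327 -1.55969432  0.98956064] 0.08537963768364082
```

View pics/c10.png

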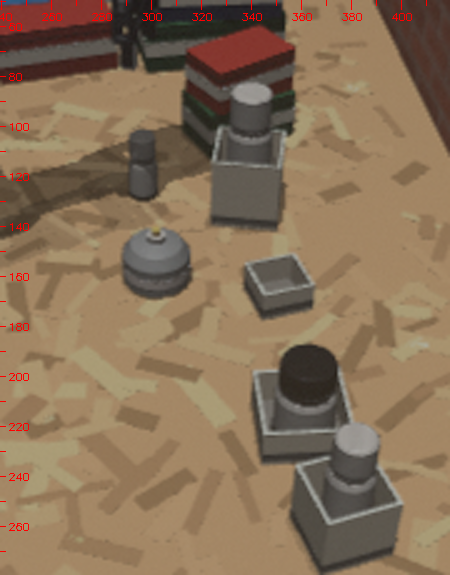

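Three are in place. I'll check how close the retail stack is to the pocket flask before descending.

Run:
```python
from h import *
T=get_image("top")
print(ray(T,112,197,0),ray(T,140,186,0),ray(T,104,186,.145))
crop(T["img"],60,110,200,150,4,"pics/c11.png")
```

```text
[0.54865687 0.54141624] [0.58205609 0.46127195] [0.54720614 0.50445117]
```

View pics/c11.png

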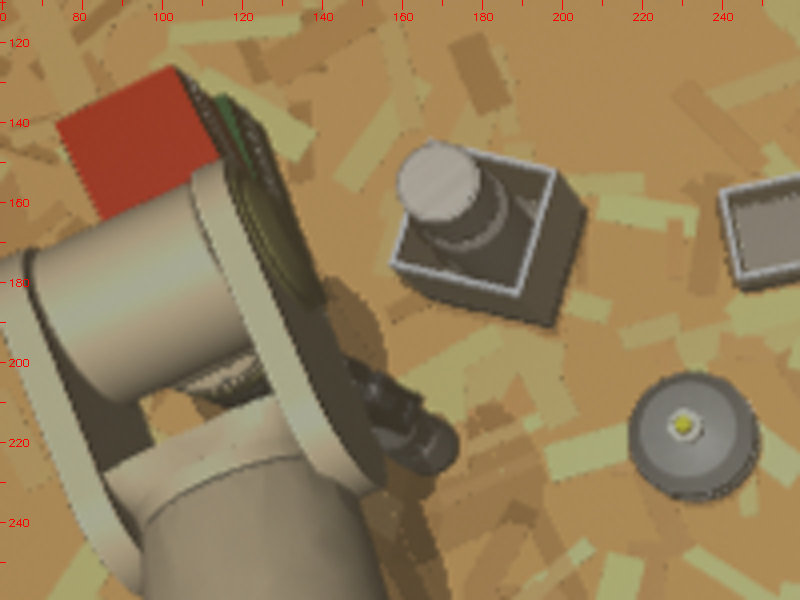

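carry_out --targets '[[[0, 0, 1, -30, 0, 0, 0], [0, 0, 1, -65, 0, 0, 0], [0, 0, 1, -95, 0, 0, 0], [0, 0, 1, -120, 0, 0, 0], [0, 0, 1, -140, 0, 0, 0], [0, 0, 1, -150, 0, 0, 0], [0, 0, 1, -152, 0, 0, 0], [0, 0, 1, -152, 0, 0, 0], [0, 0, 1, -152, 0, 0, 0]]]'

```text
time_s: 30.0
position: [0.4751, 0.3724, 0.0857]
tool_rot: [[0.933, 0.002, 0.359], [-0.359, 0.001, 0.933], [0.002, -1.0, 0.002]]
ft_force: [-0.6, -0.8, -0.7]
grip_width: 0.0855
```

carry_out --targets '[[[1, 0, 0, 0, 0, 0, 0], [1, 0, 0, 0, 0, 0, 0], [1, 0, 0, 0, 0, 0, 0], [1, 0, 0, 0, 0, 0, 0], [1, 0, 0, 0, 0, 0, 0], [1, 0, 0, 0, 0, 0, 0], [1, 0, 0, 0, 0, 0, 0], [1, 0, 0, 0, 0, 0, 0], [1, 0, 0, 0, 0, 0, 0], [1, 0, 0, 0, 0, 0, 0], [1, 0, 0, 5, 0, 0, 0], [1, 0, 0, 15, 0, 0, 0], [1, 0, 0, 30, 0, 0, 0], [1, 0, 0, 30, 0, 0, 0]]]'

```text
time_s: 31.17
position: [0.4754, 0.3729, 0.1172]
tool_rot: [[0.934, 0.004, 0.359], [-0.359, 0.002, 0.934], [0.003, -1.0, 0.003]]
ft_force: [0.8, 0.2, -1.6]
grip_width: 0.0358
```

carry_out --targets '[[[1, 0, 0, 15, 0, 0, 0], [1, 0, 0, 40, 0, 0, 0], [1, 0, 0, 65, 0, 0, 0], [1, 0, -4, 85, 0, 0, 0], [1, 0, -14, 93, 0, 0, 0], [1, 0, -34, 95, 0, 0, 0], [1, 0, -59, 95, 0, 0, 0], [1, 0, -84, 95, 0, 0, 0], [1, 0, -109, 95, 0, 0, 0], [1, 0, -134, 95, 0, 0, 0], [1, 4, -158, 95, 0, 0, 0], [1, 14, -178, 95, 0, 0, 0], [1, 31, -196, 95, 0, 0, 0], [1, 52, -209, 95, 0, 0, 0], [1, 76, -220, 95, 0, 0, 0], [1, 100, -230, 95, 0, 0, 0], [1, 124, -240, 95, 0, 0, 0], [1, 143, -247, 95, 0, 0, 0], [1, 154, -251, 95, 0, 0, 0], [1, 157, -252, 95, 0, 0, 0]]]'

```text
time_s: 32.83
position: [0.6324, 0.1187, 0.2076]
tool_rot: [[0.933, -0.002, 0.36], [-0.36, -0.0, 0.933], [-0.002, -1.0, -0.001]]
ft_force: [0.1, -0.0, -2.0]
grip_width: 0.0362
```

carry_out --targets '[[[1, 0, 0, -10, 0, 0, 0], [1, 0, 0, -25, 0, 0, 0], [1, 0, 0, -40, 0, 0, 0], [1, 0, 0, -46, 0, 0, 0], [1, 0, 0, -46, 0, 0, 0], [1, 0, 0, -46, 0, 0, 0]]]'

```text
time_s: 33.33
position: [0.631, 0.1206, 0.1634]
tool_rot: [[0.934, -0.0, 0.358], [-0.358, 0.0, 0.934], [-0.0, -1.0, -0.0]]
ft_force: [-0.1, 0.2, -0.9]
grip_width: 0.036
```

Run:
```python
from ov import *
s=env.observe();print(s["position"],s["ft_force"],s["grip_width"])
x,y,z=s["position"];zb=z-.0853
o=[(x,y,[(.021,zb)])]
over(get_image("side"),o,"pics/c12.png",300,70,120,120,5)
```

```text
[0.63096507 0.12056779 0.16337091] [-0.12584856  0.21284139 -0.90484055] 0.03603636990438767
```

View pics/c12.png

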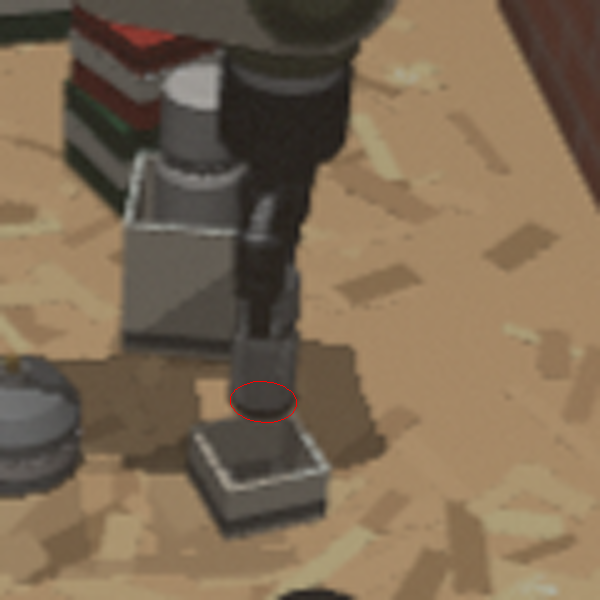

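carry_out --targets '[[[1, 1, 0, -8, 0, 0, 0], [1, 1, 0, -20, 0, 0, 0], [1, 1, 0, -35, 0, 0, 0], [1, 1, 0, -49, 0, 0, 0], [1, 1, 0, -60, 0, 0, 0], [1, 1, 0, -66, 0, 0, 0], [1, 1, 0, -69, 0, 0, 0], [1, 1, 0, -69, 0, 0, 0], [1, 1, 0, -69, 0, 0, 0]]]'

```text
time_s: 34.13
position: [0.6327, 0.1204, 0.0949]
tool_rot: [[0.933, 0.001, 0.359], [-0.359, 0.0, 0.933], [0.001, -1.0, 0.0]]
ft_force: [-0.8, 0.2, -1.0]
grip_width: 0.0356
```

carry_out --targets '[[[1, 0, 0, -1, 0, 0, 0], [1, 0, 0, -2, 0, 0, 0], [1, 0, 0, -3, 0, 0, 0], [1, 0, 0, -4, 0, 0, 0], [1, 0, 0, -4, 0, 0, 0], [1, 0, 0, -4, 0, 0, 0]]]'

```text
time_s: 34.63
position: [0.6324, 0.1203, 0.0903]
tool_rot: [[0.933, -0.0, 0.359], [-0.359, -0.0, 0.933], [-0.0, -1.0, -0.0]]
ft_force: [-0.3, 0.1, -2.0]
grip_width: 0.0359
```

carry_out --targets '[[[1, 0, 0, -1, 0, 0, 0], [1, 0, 0, -1, 0, 0, 0], [1, 0, 0, -1, 0, 0, 0]]]'

```text
time_s: 34.88
position: [0.6324, 0.1204, 0.0893]
tool_rot: [[0.934, -0.0, 0.359], [-0.359, 0.0, 0.934], [-0.0, -1.0, -0.0]]
ft_force: [-0.1, -0.6, -0.7]
grip_width: 0.0364
```

carry_out --targets '[[[1, 0, 0, -1, 0, 0, 0], [1, 0, 0, -1, 0, 0, 0], [1, 0, 0, -1, 0, 0, 0]]]'

```text
time_s: 35.13
position: [0.6326, 0.1204, 0.0891]
tool_rot: [[0.934, 0.001, 0.359], [-0.359, -0.0, 0.934], [0.001, -1.0, 0.0]]
ft_force: [-1.5, -1.2, 4.9]
grip_width: 0.0358
```

Contact. I'll release, rise, and draw back to clear the views.

carry_out --targets '[[[0.8, 0, 0, 0, 0, 0, 0], [0.6, 0, 0, 0, 0, 0, 0], [0.4, 0, 0, 0, 0, 0, 0], [0.2, 0, 0, 0, 0, 0, 0], [0, 0, 0, 0, 0, 0, 0], [0, 0, 0, 0, 0, 0, 0], [0, 0, 0, 0, 0, 0, 0], [0, 0, 0, 0, 0, 0, 0], [0, 0, 0, 0, 0, 0, 0], [0, 0, 0, 10, 0, 0, 0], [0, 0, 0, 30, 0, 0, 0], [0, 0, 0, 60, 0, 0, 0], [0, 0, 0, 95, 0, 0, 0], [0, 0, 0, 130, 0, 0, 0], [0, 0, 0, 165, 0, 0, 0], [0, 0, 0, 180, 0, 0, 0], [0, 0, 0, 180, 0, 0, 0]]]'

```text
time_s: 36.55
position: [0.6332, 0.1204, 0.2739]
tool_rot: [[0.933, 0.009, 0.359], [-0.359, 0.0, 0.934], [0.008, -1.0, 0.003]]
ft_force: [-0.4, -0.6, -0.2]
grip_width: 0.0856
```

carry_out --targets '[[[0, -30, 0, 0, 0, 0, 0], [0, -65, 0, 0, 0, 0, 0], [0, -100, 0, 0, 0, 0, 0], [0, -135, 0, 0, 0, 0, 0], [0, -170, 0, 0, 0, 0, 0], [0, -205, 0, 0, 0, 0, 0], [0, -235, 0, 0, 0, 0, 0], [0, -255, 0, 0, 0, 0, 0], [0, -260, 0, 0, 0, 0, 0], [0, -260, 0, 0, 0, 0, 0], [0, -260, 0, 0, 0, 0, 0], [0, -260, 0, 0, 0, 0, 0]]]'

```text
time_s: 37.55
position: [0.3734, 0.1203, 0.2681]
tool_rot: [[0.933, -0.0, 0.359], [-0.359, 0.0, 0.933], [-0.0, -1.0, -0.0]]
ft_force: [-0.1, -0.0, -0.2]
grip_width: 0.0854
```

Run:
```python
from ov import *
s=env.observe();print(s["position"],s["ft_force"],s["grip_width"])
t=get_image("top");b=get_image("side")
crop(t["img"],140,120,340,120,2.3,"pics/d1.png")
crop(b["img"],240,60,190,290,2,"pics/d2.png")
```

```text
[0.37344998 0.12026076 0.26814229] [-0.10990813 -0.0319293  -0.24892193] 0.0854269500631873
```

View pics/d1.png

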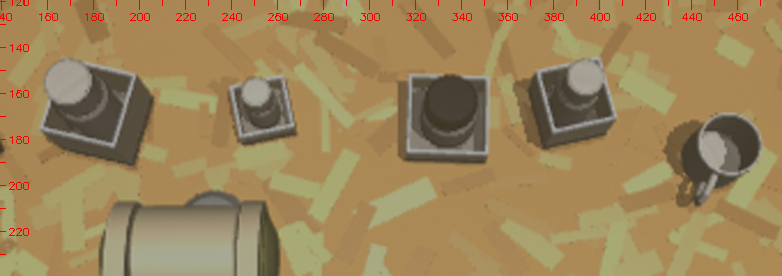

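View pics/d2.png

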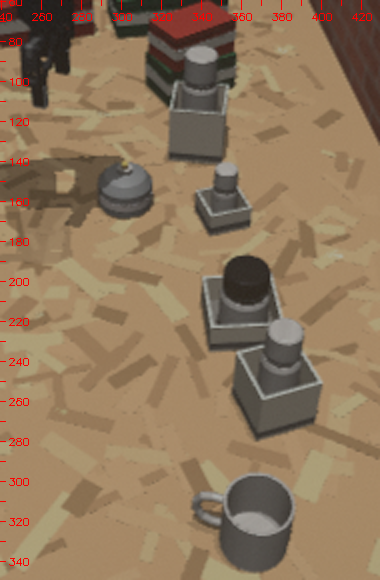

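All four stand upright in their boxes. As a check, I'll project each seated flask and box rim at their expected places.

Run:
```python
from ov import *
P={"tall":(.6195,.3224,.185),"pocket":(.6325,.1204,.1),"jar":(.6207,-.1157,.106),"slim":(.6356,-.2717,.15)}
rt={"tall":.028,"pocket":.019,"jar":.032,"slim":.023}
Bx={"tall":(.6194,.3218,-13.5,.047,.105),"pocket":(.6318,.1205,13.5,.035,.042),"jar":(.6195,-.1147,-1.7,.051,.05),"slim":(.6348,-.2712,12.8,.041,.085)}
for cam,wins in(("top",[(150,135,60,60),(235,135,60,60),(305,135,60,60),(360,135,60,60)]),("side",[(310,75,60,70),(325,130,60,70),(330,175,60,70),(350,205,60,70)])):
    d=get_image(cam);tiles=[]
    for n,(u0,v0,w,h) in zip(["tall","pocket","jar","slim"],wins):
        s=4
        over(d,[(P[n][0],P[n][1],[(rt[n],P[n][2]+.004)])],"pics/tmp.png",u0,v0,w,h,s)
        c=cv2.imread("pics/tmp.png");x,y,a,r,z=Bx[n];a=np.radians(a);R=np.array([[np.cos(a),-np.sin(a)],[np.sin(a),np.cos(a)]])
        q=(R@(np.array([(1,1),(1,-1),(-1,-1),(-1,1)]).T*r)).T+[x,y]
        p=((proj(d,np.c_[q,np.full(4,z)])+.5-[u0,v0])*s).astype(int);cv2.polylines(c,[p.reshape(-1,1,2)],True,(255,0,0),1)
        tiles.append(cv2.resize(c,None,fx=.82,fy=.82))
    cv2.imwrite(f"pics/e_{cam}.png",np.hstack(tiles))
a=cv2.imread("pics/e_top.png");b=cv2.imread("pics/e_side.png");cv2.imwrite("pics/e.png",np.vstack([a,b]))
```

```text
(no output)
```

View pics/e.png

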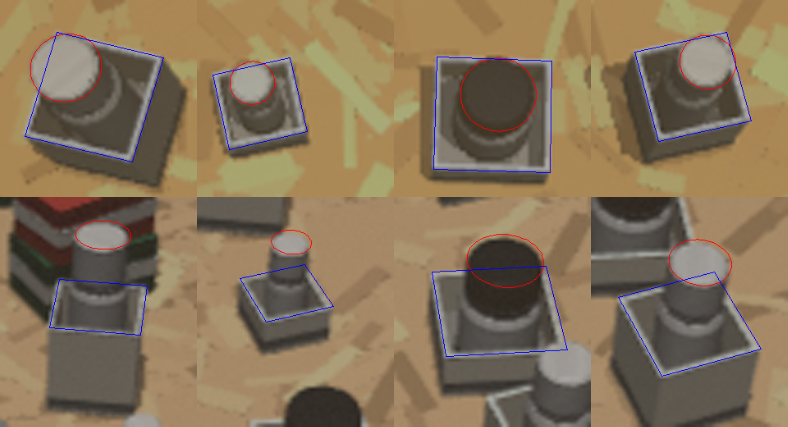

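The flasks and rims agree with the predictions to about 1–2 px (2–4 mm), well inside 20 mm. Nothing touches the hand, so I'm handing in.

```bash
python3 -c "
from rig import env
print(env.observe()['time_s']);print(env.close_job())"
```

```text
37.75
the job is handed in; nothing more can be done
None
```

All four flasks are standing upright in their own boxes, and I handed the job in at 37.8 s. I gripped each one by its cup or lid, carried it over and lowered it until the wrist force showed it was on the box floor. Then I opened the fingers and lifted straight up.

- **Placement:** in the last pictures from both cameras the flasks and box rims match where I expected them to within about 1–2 px (2–4 mm). The limit is 20 mm.
- **Camera disagreement:** the two cameras differed by 1–8 mm in y when I first located the flasks. Most of that looked like calibration and pixel-reading error, and it caused no trouble in the grasps or placings.
- **Bystanders:** I never touched the mug, and it stands where it was. The cartridge looks unmoved in the side view, but the arm partly hides it in the last top view. I did not measure either one again at the end.
- **At hand-in:** the hand was empty, open and clear of everything. The hand-in gives no verdict.

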